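Close the blade guard of the rock saw

TASK

The cut is done: close the saw. Take the blade guard of the small rock saw by its bar handle, swing it over the top and lower it gently, all the way down onto its stop posts over the blade, then let go. Do not let the guard drop or slam, and leave the lid of the sample box standing open as it is.

Things in the scene. Friction and masses are not known exactly. Their poses are not given: they have to be found in the camera images.
- saw: Small fixed bench rock saw, blue base 190 x 170 mm, dark deck 80 mm above the table, upright blade disc 42 mm out of it, motor on its far side; left or right of the sample box. Origin: on the table under the deck, z up. The guard's hinge line lies along its own x axis, 45 mm to its +y side, 130 mm above the table; stop posts on its -y side. A small loose stone lies on the deck.
- saw_guard (a joint): Angle of the saw's guard, a flat steel flap 160 mm wide, 130 mm long from the hinge line, 5 mm thick, 0.35 kg, handle on its free edge. 0 rad: closed, level on the stop posts, pointing to the saw's -y. 1.57: upright. 2.1: fully open, leaning on its prop to +y, where it starts. The hinge is loose: let go below 1.57 it falls shut.
- guard_handle (a point): Middle of the guard's handle bar: round steel, 12 mm thick, 100 mm long, parallel to the hinge line and 180 mm from it, in the flap's plane; crossbar of a U whose arms join the flap 50 mm either side. Gap from bar to flap edge 44 mm. It turns between closed fingers as the guard swings. Height 285 mm open, 310 mm upright, 130 mm closed, with over 40 mm free below it.
- box_lid (a joint): Angle of the lid of the sample box, a fixed blue open box 130 x 150 x 70 mm holding stones; thin steel lid with a small knob, hinged on its far (+x) rim. 0 closed, 1.9 fully open; it starts open and stays so.
Mind the look-alikes: they are no part of the job. Leave any brown or purple look-alike of the part that bears box_lid alone.

How it is judged:
By the outcome, as a careful person would: the job done as asked, in the order asked, and still so for the second after the job is handed in, with the robot touching nothing.
It also fails if it takes over 38 s, if anything falls off the work surface, if the arm or the gripper's body presses on something with over 40 N, if the wrist force passes 120 N, or if a joint passes its speed limit or range.

ROBOT

A 6-joint arm with a two-finger parallel gripper is mounted at the origin on the work surface. World frame = base frame: x ahead of the robot, y to its left, z up, the work surface at z = 0. Lengths are in m, angles in rad, forces in N, time in s.
With the tool pointing down it reaches from about 0.35 to 0.775 m from the base axis. Payload 7.3 kg.
Tool frame: the origin (TCP) lies midway between the tips of the shut fingers; the grasp point (between the pads) lies manip.grip_point_offset behind it (manip.grip_point_offset is the distance from the TCP to the grasp point, in m); z points along the fingers, y is the direction in which the jaws open and shut (so a half turn about z gives the same grasp; the last joint's range is limited). The gripper opens to 92 mm and grips with 3 to 60 N. Pads are 19 mm wide; open, the fingers measure 130 mm over their backs; the gripper's body (75 mm by 190 mm) begins 47 mm behind the grasp point.
Start: joints at [1, 0.342, 1.524, -0, 1.275, -0.146], TCP at [0.216, 0.478, 0.227] pointing down, gripper open.
Joint ranges: [-2.53, 2.53], [-0.77, 2.02], [0.04, 2.7], [-1, 4.14], [0.28, 2.66], [-3.11, 3.11]. Speed limits (rad/s): [2.57, 2.57, 3.14, 3.14, 3.14, 3.14].

INTERFACE

Orientations are given as [roll, pitch, yaw] about the fixed x, y, z axes, in that order (R = Rz(yaw) Ry(pitch) Rx(roll)).
In Python, from cell import manip, vision, workorder gives the robot as it stands.
- The arm moves only by the shell command python3 -m crank 'ROWS' [FORCE]. ROWS is JSON, a list of rows, each an object of numbers: "tx", "ty", "tz": the shift along the world's x, y, z scaled (see below); "rx", "ry", "rz": the turn, a rotation vector about the world's x, y, z scaled (see below); "fingers": the opening, from 0 (shut) to 1 (fully open). In form: [{"tx": .., "ty": .., "tz": .., "rx": .., "ry": .., "rz": .., "fingers": ..}, ...]. A call has 1 to 20 rows; each row is the pose to reach, as a shift and turn from the pose measured when the call began; what a row does not reach only later rows make up. The controller multiplies each number of a shift by 25 cm and each number of a turn by pi/2 rad. A row lasts 1/12 s, in which the tool goes at most 41.7 mm and 7.16 degrees, less where a joint would pass 70% of its speed; a pose out of reach is approached as far as the arm can. A call with a number of a shift or a turn outside -1 to 1 is refused whole. A call with a gripper value outside its range is refused whole. The fingers move at their own pace and stop on an object; FORCE is the grip in N (left out, the last holds). Time passes only in rows, so rows that repeat a pose let the fingers close. It gives the time, the measured TCP pose, the force and the opening at its end, in the units of the state.
- manip.get_state(): the state, without advancing time (a new reading comes with each control period).
- vision.read_camera(name): name is "side" or "top"; returns the picture (480x640x3 uint8, blue, green, red); there is no depth.
- vision.camera_params(name): a dict with "mtx" (3x3 intrinsics, pixels), "D" ([k1, k2, p1, p2, k3] as OpenCV has them; the pictures are not rectified), "extrinsics" (4x4, takes a point from world to camera coordinates). Camera axes: x right, y down, z forward; pixel columns grow to the right and rows downward; lengths in m; the calibration is good to about 2 mm. A picture is of the moment at which its call begins. camera_params takes no time and is no camera call.
- workorder.close_job(): hands the job in, once; it reports no verdict.
The state is a dict: "time_s": time; "joint_pos": joint angles; "dq": joint speeds; "joint_torque": joint torques, N m; "position": TCP position; "eef_rot": TCP orientation; "wrist_force": force on the tool from outside, world axes, zero at the start; "moment": the same for the moment, N m; "opening": finger opening in m.
Only numpy, scipy, OpenCV 4.12 (cv2) and the standard library are available. Lean on these libraries where they do the work, as an engineer would, in place of code of your own. Each camera call takes 0.05 s, during which the arm holds its last target.

## Working session

There is one attempt and no reset: what is moved stays moved. The work goes in short steps, Python scripts to look and compute and a shell command to move; the robot and the scene stay as the last step left them, time stands still between calls to the robot, and variables do not carry over. Pictures are saved under pics/ and viewed, and the job is handed in when it is done.

```bash
ls; mkdir -p pics
python3 - <<'E'
from cell import manip, vision
import cv2
for n in("side","top"):
    cv2.imwrite(f"pics/{n}0.png",vision.read_camera(n))
    p=vision.camera_params(n);print(n,p)
print(manip.get_state(),manip.grip_point_offset)
E
```

```text
pics
side {'mtx': array([[548.47068781,   0.        , 320.98378528],
       [  0.        , 548.47068781, 243.1413117 ],
       [  0.        ,   0.        ,   1.        ]]), 'D': array([0.01586766, 0.        , 0.        , 0.        , 0.        ]), 'extrinsics': array([[ 0.77065885, -0.63690969,  0.02076031, -0.33674166],
       [-0.38954846, -0.49663454, -0.77563273,  0.26495271],
       [ 0.50431829,  0.58966108, -0.63084299,  1.29930703],
       [ 0.        ,  0.        ,  0.        ,  1.        ]])}
top {'mtx': array([[511.01329313,   0.        , 323.59683202],
       [  0.        , 511.01329313, 241.45690796],
       [  0.        ,   0.        ,   1.        ]]), 'D': array([-0.14001985,  0.        ,  0.        ,  0.        ,  0.        ]), 'extrinsics': array([[-0.01695587, -0.99984881, -0.003854  ,  0.01478466],
       [-0.99300127,  0.01729008, -0.11683119,  0.46317307],
       [ 0.11688016,  0.00184605, -0.99314431,  1.1280957 ],
       [ 0.        ,  0.        ,  0.        ,  1.        ]])}
{'time_s': 0.1, 'joint_pos': array([ 9.99995606e-01,  3.42627234e-01,  1.52491336e+00, -1.63202946e-06,
        1.27540734e+00, -1.46008821e-01]), 'dq': array([-0.00114182, -0.00270265, -0.0018976 , -0.00056011, -0.00031784,
        0.00014677]), 'joint_torque': array([ 1.73630360e-03, -4.32003880e+01, -2.44695443e+01,  7.20090070e-02,
        5.26188430e-02, -9.12762721e-05]), 'position': array([0.21615552, 0.47803945, 0.2261307 ]), 'eef_rot': array([-3.14025156e+00, -1.95636959e-04,  2.71680110e+00]), 'wrist_force': array([-0.01585474, -0.12174257,  0.00190743]), 'moment': array([ 0.02549813, -0.02051081,  0.00348594]), 'opening': 0.09214545713075233} 0.0188
```

View pics/side0.png

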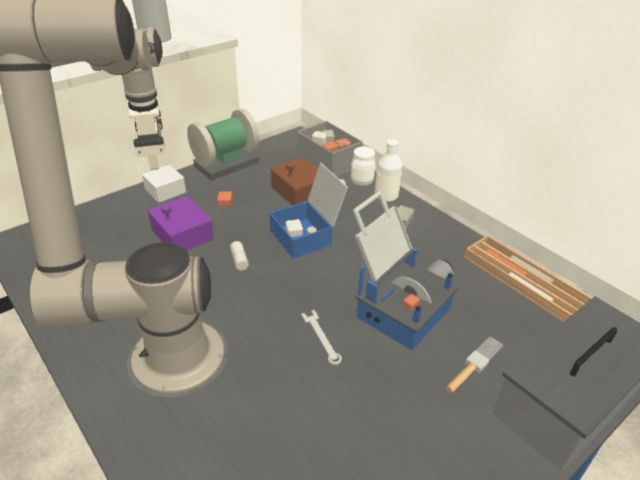

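View pics/top0.png

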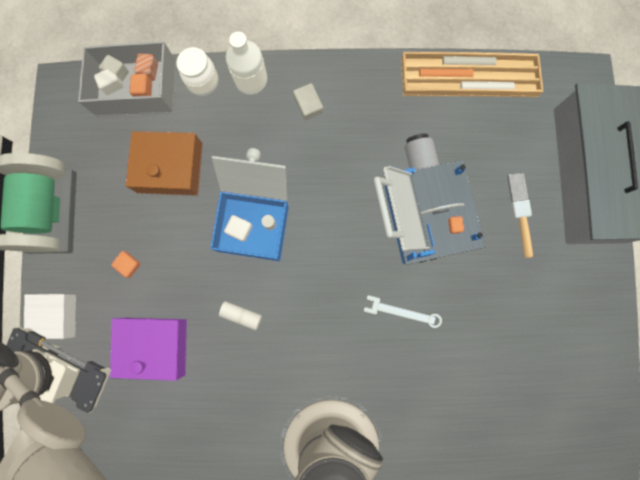

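Top view: the saw is at about (440,210). Its guard is open toward world +y, with the bar near (385,207). In the side view the bar is near (370,208). The open blue box with its lid is at (250,210), and the brown (165,163) and purple (148,348) boxes are the look-alikes. I'll enlarge the saw to confirm.

Run:
```python
import cv2,numpy as np
a=cv2.imread("pics/side0.png")[180:350,340:470];b=cv2.imread("pics/top0.png")[125:275,365:495]
a=cv2.resize(a,None,fx=3,fy=3,interpolation=2);b=cv2.resize(b,None,fx=3,fy=3,interpolation=2)
c=np.zeros((510,780,3),np.uint8);c[:a.shape[0],:390]=a;c[:b.shape[0],390:]=b
cv2.imwrite("pics/crop0.png",c)
```

```text
(no output)
```

View pics/crop0.png

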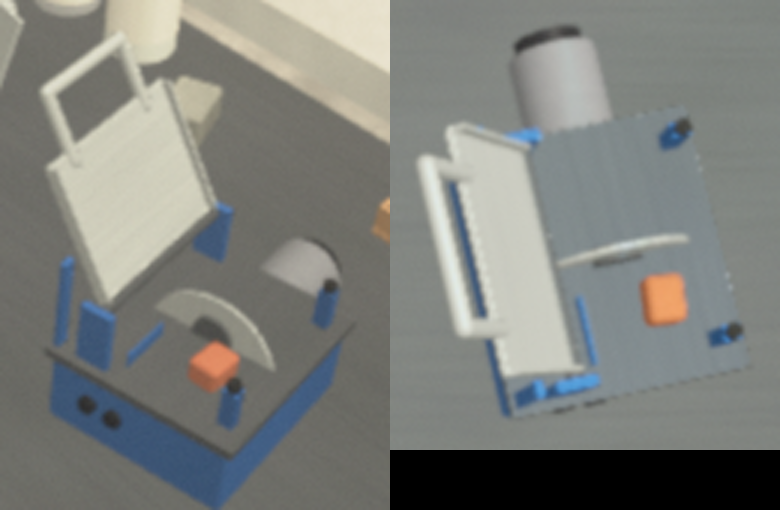

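```bash
cat > h.py <<'E'
import numpy as np,cv2
from cell import vision
P={n:vision.camera_params(n) for n in("side","top")}
def und(n,uv):
    p=P[n];return cv2.undistortPoints(np.array([[uv]],float),p["mtx"],p["D"])[0,0]
def tri(s,t):
    X=cv2.triangulatePoints(P["side"]["extrinsics"][:3],P["top"]["extrinsics"][:3],und("side",s),und("top",t)).ravel();return X[:3]/X[3]
def plane(n,uv,z):
    E=P[n]["extrinsics"];R,t=E[:3,:3],E[:3,3];c=-R.T@t;d=R.T@np.r_[und(n,uv),1];return c+d*(z-c[2])/d[2]
def proj(n,X):
    p=P[n];return cv2.projectPoints(np.array([X],float),cv2.Rodrigues(p["extrinsics"][:3,:3])[0],p["extrinsics"][:3,3],p["mtx"],p["D"])[0].ravel()
E
python3 - <<'E'
from h import *
np.set_printoptions(precision=4,suppress=True)
A=tri((380.7,192.7),(377.7,178.3));B=tri((355.2,210.7),(389.7,235))
print(A,B,np.linalg.norm(A-B),(A+B)/2)
for X,s,t in((A,(380.7,192.7),(377.7,178.3)),(B,(355.2,210.7),(389.7,235))):print(proj("side",X)-s,proj("top",X)-t)
c=[plane("top",u,.08) for u in((463.3,160.7),(484.3,247.7),(405,263.3))]
print(c,np.linalg.norm(c[0]-c[1]),np.linalg.norm(c[2]-c[1]))
cen=(c[0]+c[2])/2;x=c[0]-c[1];yaw=np.arctan2(x[1],x[0]);d=A-B;print("cen",cen,"yaw deck",np.degrees(yaw),"bar",np.degrees(np.arctan2(d[1],d[0])))
for yw in (yaw,np.arctan2(d[1],d[0])):
  ey=np.array([-np.sin(yw),np.cos(yw),0])
  for a in(0,1.57,2.1):
    h=cen*[1,1,0]+ey*(.045-.18*np.cos(a))+[0,0,.13+.18*np.sin(a)];print(a,h,proj("side",h),proj("top",h),np.hypot(*h[:2]))
E
```

```text
[ 0.5439 -0.0915  0.286 ] [ 0.442  -0.1097  0.2872] 0.10346714656151591 [ 0.493  -0.1006  0.2866]
[ 0.3445 -0.0697] [-0.2793  0.3838]
[ 0.0595 -0.0088] [-0.0464  0.0645]
[array([ 0.6328, -0.3075,  0.08  ]), array([ 0.4373, -0.3436,  0.08  ]), array([ 0.4068, -0.1677,  0.08  ])] 0.19883012552179738 0.1785950886329996
cen [ 0.5198 -0.2376  0.08  ] yaw deck 10.468032108563188 bar 10.146906518149923
0 [ 0.5443 -0.3704  0.13  ] [459.5478 301.7924] [500.8447 194.7392] 0.6583733394647135
1.57 [ 0.5116 -0.1935  0.31  ] [403.3271 208.5273] [437.8705 192.8072] 0.5470134095658523
2.1 [ 0.4951 -0.104   0.2854] [370.0595 202.1884] [385.3072 205.5317] 0.5059149210078839
0 [ 0.5436 -0.3705  0.13  ] [459.3869 301.9674] [500.9293 195.0833] 0.6578342442076996
1.57 [ 0.5119 -0.1935  0.31  ] [403.3884 208.4793] [437.838 192.668] 0.5472288710188896
2.1 [ 0.4959 -0.1039  0.2854] [370.2482 202.0519] [385.2164 205.1167] 0.5066202259827717
```

The points agree. The bar is 103 mm long at z=0.287 (100 mm and 0.285 expected), the deck measures 199x179 (a bit over 190x170 as the rim is dark), and both yaws are about 10.3°. I take the bar centre as (0.494,-0.102,0.286). The plan is a tool-down grasp straddling the bar with the jaws along the saw's y, starting with a lift and a +34.6° turn on the way over.

```bash
python3 -m crank '[{"tx":0,"ty":0,"tz":0.15,"rz":0.04,"fingers":1},{"tx":0.02,"ty":-0.02,"tz":0.3,"rz":0.08,"fingers":1},{"tx":0.07,"ty":-0.09,"tz":0.42,"rz":0.12,"fingers":1},{"tx":0.14,"ty":-0.18,"tz":0.5,"rz":0.16,"fingers":1},{"tx":0.23,"ty":-0.29,"tz":0.54,"rz":0.2,"fingers":1},{"tx":0.32,"ty":-0.4,"tz":0.54,"rz":0.24,"fingers":1},{"tx":0.41,"ty":-0.51,"tz":0.54,"rz":0.28,"fingers":1},{"tx":0.5,"ty":-0.62,"tz":0.54,"rz":0.32,"fingers":1},{"tx":0.59,"ty":-0.73,"tz":0.54,"rz":0.36,"fingers":1},{"tx":0.67,"ty":-0.83,"tz":0.54,"rz":0.384,"fingers":1},{"tx":0.74,"ty":-0.92,"tz":0.54,"rz":0.384,"fingers":1},{"tx":0.74,"ty":-0.92,"tz":0.54,"rz":0.384,"fingers":1}]' 20
```

```text
invalid input
```

```bash
python3 -m crank '[{"tx":0,"ty":0,"tz":0.15,"rx":0,"ry":0,"rz":0.04,"fingers":1},{"tx":0.02,"ty":-0.02,"tz":0.3,"rx":0,"ry":0,"rz":0.08,"fingers":1},{"tx":0.07,"ty":-0.09,"tz":0.42,"rx":0,"ry":0,"rz":0.12,"fingers":1},{"tx":0.14,"ty":-0.18,"tz":0.5,"rx":0,"ry":0,"rz":0.16,"fingers":1},{"tx":0.23,"ty":-0.29,"tz":0.54,"rx":0,"ry":0,"rz":0.2,"fingers":1},{"tx":0.32,"ty":-0.4,"tz":0.54,"rx":0,"ry":0,"rz":0.24,"fingers":1},{"tx":0.41,"ty":-0.51,"tz":0.54,"rx":0,"ry":0,"rz":0.28,"fingers":1},{"tx":0.5,"ty":-0.62,"tz":0.54,"rx":0,"ry":0,"rz":0.32,"fingers":1},{"tx":0.59,"ty":-0.73,"tz":0.54,"rx":0,"ry":0,"rz":0.36,"fingers":1},{"tx":0.67,"ty":-0.83,"tz":0.54,"rx":0,"ry":0,"rz":0.384,"fingers":1},{"tx":0.74,"ty":-0.92,"tz":0.54,"rx":0,"ry":0,"rz":0.384,"fingers":1},{"tx":0.74,"ty":-0.92,"tz":0.54,"rx":0,"ry":0,"rz":0.384,"fingers":1}]' 20
```

```text
time_s: 1.1
position: [0.4036, 0.2445, 0.3604]
eef_rot: [-3.138, -0.001, -2.968]
wrist_force: [0.1, -0.5, 0.3]
opening: 0.0918
```

```bash
python3 -m crank '[{"tx":0.02,"ty":-0.07,"tz":0,"rx":0,"ry":0,"rz":0,"fingers":1},{"tx":0.06,"ty":-0.19,"tz":0,"rx":0,"ry":0,"rz":0,"fingers":1},{"tx":0.1,"ty":-0.32,"tz":0,"rx":0,"ry":0,"rz":0,"fingers":1},{"tx":0.14,"ty":-0.45,"tz":0,"rx":0,"ry":0,"rz":0,"fingers":1},{"tx":0.18,"ty":-0.58,"tz":0,"rx":0,"ry":0,"rz":0,"fingers":1},{"tx":0.22,"ty":-0.71,"tz":0,"rx":0,"ry":0,"rz":0,"fingers":1},{"tx":0.26,"ty":-0.84,"tz":0,"rx":0,"ry":0,"rz":0,"fingers":1},{"tx":0.3,"ty":-0.95,"tz":0,"rx":0,"ry":0,"rz":0,"fingers":1},{"tx":0.32,"ty":-1,"tz":0,"rx":0,"ry":0,"rz":0,"fingers":1}]' 20
python3 -m crank '[{"tx":0.01,"ty":-0.1,"tz":0,"rx":0,"ry":0,"rz":0,"fingers":1},{"tx":0.02,"ty":-0.2,"tz":0,"rx":0,"ry":0,"rz":0,"fingers":1},{"tx":0.03,"ty":-0.3,"tz":0,"rx":0,"ry":0,"rz":0,"fingers":1},{"tx":0.04,"ty":-0.37,"tz":0,"rx":0,"ry":0,"rz":0,"fingers":1},{"tx":0.04,"ty":-0.39,"tz":0,"rx":0,"ry":0,"rz":0,"fingers":1},{"tx":0.04,"ty":-0.39,"tz":0,"rx":0,"ry":0,"rz":0,"fingers":1}]' 20
python3 - <<'E'
from cell import manip,vision
import cv2
print(manip.get_state()["joint_pos"])
for n in("side","top"):cv2.imwrite(f"pics/{n}1.png",vision.read_camera(n))
E
```

```text
time_s: 1.85
position: [0.4841, -0.008, 0.3599]
eef_rot: [-3.138, -0.002, -2.97]
wrist_force: [-0.3, 0.3, -0.6]
opening: 0.0918
time_s: 2.35
position: [0.4941, -0.1057, 0.3594]
eef_rot: [-3.139, -0.002, -2.972]
wrist_force: [0.6, 0.8, 0.1]
opening: 0.0916
[-0.35997963  0.23774413  1.3090038  -0.00387308  1.59541996 -2.10055247]
```

View pics/side1.png

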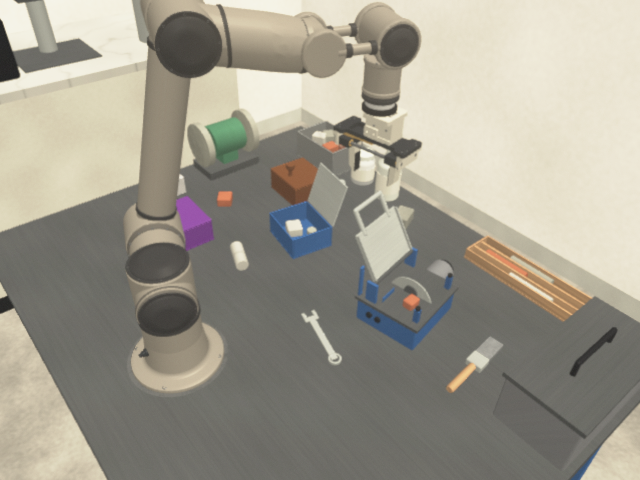

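The gripper hangs above the bar, with the fingers at about (357,160) and (402,175) and the bar at (370,202). I'll descend 92 mm to straddle it.

```bash
python3 -m crank '[{"tx":0,"ty":0.016,"tz":-0.05,"rx":0,"ry":0,"rz":0.006,"fingers":1},{"tx":0,"ty":0.016,"tz":-0.13,"rx":0,"ry":0,"rz":0.006,"fingers":1},{"tx":0,"ty":0.016,"tz":-0.21,"rx":0,"ry":0,"rz":0.006,"fingers":1},{"tx":0,"ty":0.016,"tz":-0.29,"rx":0,"ry":0,"rz":0.006,"fingers":1},{"tx":0,"ty":0.016,"tz":-0.35,"rx":0,"ry":0,"rz":0.006,"fingers":1},{"tx":0,"ty":0.016,"tz":-0.37,"rx":0,"ry":0,"rz":0.006,"fingers":1},{"tx":0,"ty":0.016,"tz":-0.37,"rx":0,"ry":0,"rz":0.006,"fingers":1}]' 20
python3 - <<'E'
from cell import manip,vision
import cv2,numpy as np
a=vision.read_camera("side")[110:310,300:460];b=vision.read_camera("top")[110:310,340:500]
cv2.imwrite("pics/grasp.png",cv2.resize(np.hstack([a,b]),None,fx=2.5,fy=2.5,interpolation=2))
E
```

```text
time_s: 3.03
position: [0.4935, -0.0988, 0.2665]
eef_rot: [-3.14, -0.004, -2.959]
wrist_force: [-0.1, 0.1, -0.4]
opening: 0.0919
```

View pics/grasp.png

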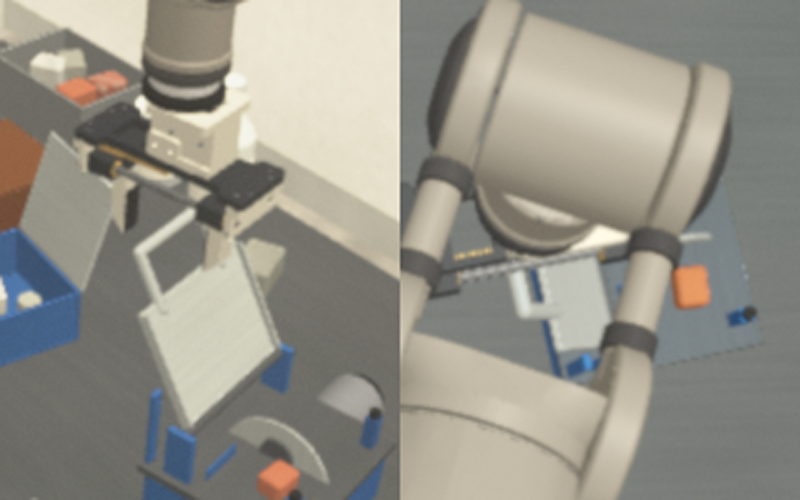

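The bar lies between the two fingers, with the near finger at (215,245) in front of it and the far finger at (125,205) behind. There is no contact force. I'll close the fingers.

```bash
python3 -m crank '[{"tx":0,"ty":-0.01,"tz":0,"rx":0,"ry":0,"rz":0,"fingers":0.5},{"tx":0,"ty":-0.01,"tz":0,"rx":0,"ry":0,"rz":0,"fingers":0.3},{"tx":0,"ty":-0.01,"tz":0,"rx":0,"ry":0,"rz":0,"fingers":0.2},{"tx":0,"ty":-0.01,"tz":0,"rx":0,"ry":0,"rz":0,"fingers":0},{"tx":0,"ty":-0.01,"tz":0,"rx":0,"ry":0,"rz":0,"fingers":0},{"tx":0,"ty":-0.01,"tz":0,"rx":0,"ry":0,"rz":0,"fingers":0},{"tx":0,"ty":-0.01,"tz":0,"rx":0,"ry":0,"rz":0,"fingers":0},{"tx":0,"ty":-0.01,"tz":0,"rx":0,"ry":0,"rz":0,"fingers":0}]' 15
```

```text
time_s: 3.8
position: [0.4944, -0.1022, 0.2683]
eef_rot: [-3.138, -0.001, -2.96]
wrist_force: [0.7, 0.7, 1.3]
opening: 0.0434
```

```bash
python3 -m crank '[{"tx":0,"ty":0,"tz":0,"rx":0,"ry":0,"rz":0,"fingers":0},{"tx":0,"ty":0,"tz":0,"rx":0,"ry":0,"rz":0,"fingers":0},{"tx":0,"ty":0,"tz":0,"rx":0,"ry":0,"rz":0,"fingers":0},{"tx":0,"ty":0,"tz":0,"rx":0,"ry":0,"rz":0,"fingers":0},{"tx":0,"ty":0,"tz":0,"rx":0,"ry":0,"rz":0,"fingers":0},{"tx":0,"ty":0,"tz":0,"rx":0,"ry":0,"rz":0,"fingers":0},{"tx":0,"ty":0,"tz":0,"rx":0,"ry":0,"rz":0,"fingers":0}]' 15
```

```text
time_s: 4.38
position: [0.4944, -0.1019, 0.2684]
eef_rot: [-3.138, -0.0, -2.959]
wrist_force: [-0.3, 2.3, 2.3]
opening: 0.0112
```

Run:
```python
from cell import manip
s=manip.get_state();print(s["opening"],s["position"],s["wrist_force"],s["moment"],s["time_s"])
```

```text
0.011190851406903488 [ 0.49441887 -0.10194586  0.2684081 ] [-0.3115693   2.27117888  2.27701344] [0.40992378 0.1794848  0.03759832] 4.3833
```

The opening is 11.2 mm on a 12 mm bar with low forces, so the bar is gripped. Now I'll compute the arc shifts.

Run:
```python
import numpy as np
y=np.radians(10.3);e=np.array([-np.sin(y),np.cos(y)])
def tab(a0,L):
  for a in L:
    d=-.18*(np.cos(a)-np.cos(a0));z=.18*(np.sin(a)-np.sin(a0));print("%.2f  %.3f %.3f %.3f"%(a,*(d*e/.25),z/.25))
print("A");tab(2.1,np.arange(2.06,1.25,-.05))
```

```text
A
2.06  0.004 -0.025 0.014
2.01  0.010 -0.056 0.030
1.96  0.016 -0.089 0.045
1.91  0.022 -0.122 0.057
1.86  0.028 -0.156 0.069
1.81  0.034 -0.190 0.078
1.76  0.041 -0.224 0.086
1.71  0.047 -0.259 0.092
1.66  0.054 -0.295 0.096
1.61  0.060 -0.330 0.098
1.56  0.066 -0.365 0.098
1.51  0.073 -0.401 0.097
1.46  0.079 -0.436 0.094
1.41  0.086 -0.471 0.089
1.36  0.092 -0.506 0.083
1.31  0.098 -0.540 0.074
1.26  0.104 -0.574 0.064
```

```bash
python3 -m crank '[{"tx":0.004,"ty":-0.025,"tz":0.014,"rx":0,"ry":0,"rz":0,"fingers":0},{"tx":0.01,"ty":-0.056,"tz":0.03,"rx":0,"ry":0,"rz":0,"fingers":0},{"tx":0.016,"ty":-0.089,"tz":0.045,"rx":0,"ry":0,"rz":0,"fingers":0},{"tx":0.022,"ty":-0.122,"tz":0.057,"rx":0,"ry":0,"rz":0,"fingers":0},{"tx":0.028,"ty":-0.156,"tz":0.069,"rx":0,"ry":0,"rz":0,"fingers":0},{"tx":0.034,"ty":-0.19,"tz":0.078,"rx":0,"ry":0,"rz":0,"fingers":0},{"tx":0.041,"ty":-0.224,"tz":0.086,"rx":0,"ry":0,"rz":0,"fingers":0},{"tx":0.041,"ty":-0.224,"tz":0.086,"rx":0,"ry":0,"rz":0,"fingers":0}]' 15
```

```text
time_s: 5.05
position: [0.5057, -0.1602, 0.2906]
eef_rot: [-3.137, 0.002, -2.961]
wrist_force: [4.2, 1.2, 0.2]
opening: 0.0115
```

Forces stay small. I'll continue over the top.

```bash
cat > arc.py <<'E'
import numpy as np,sys
from cell import manip
s=manip.get_state();p=s["position"];S=np.array([.4944,-.1019,.2675])
y=np.radians(10.3)
for a in np.arange(*map(float,sys.argv[1:4])):
    d=-.18*(np.cos(a)-np.cos(2.1));z=.18*(np.sin(a)-np.sin(2.1))
    t=S+[-d*np.sin(y),d*np.cos(y),z]; print("%.2f"%a,np.round((t-p)/.25,3),np.round(t,3))
E
python3 arc.py 1.70 0.89 -.05
```

```text
1.70 [ 0.003 -0.033  0.   ] [ 0.507 -0.168  0.291]
1.65 [ 0.01  -0.069  0.004] [ 0.508 -0.177  0.292]
1.60 [ 0.016 -0.104  0.006] [ 0.51  -0.186  0.292]
1.55 [ 0.023 -0.139  0.006] [ 0.511 -0.195  0.292]
1.50 [ 0.029 -0.175  0.004] [ 0.513 -0.204  0.292]
1.45 [ 0.035 -0.21   0.001] [ 0.515 -0.213  0.291]
1.40 [ 0.042 -0.245 -0.004] [ 0.516 -0.221  0.29 ]
1.35 [ 0.048 -0.28  -0.011] [ 0.518 -0.23   0.288]
1.30 [ 0.054 -0.314 -0.02 ] [ 0.519 -0.239  0.286]
1.25 [ 0.061 -0.348 -0.03 ] [ 0.521 -0.247  0.283]
1.20 [ 0.067 -0.381 -0.043] [ 0.522 -0.255  0.28 ]
1.15 [ 0.073 -0.414 -0.057] [ 0.524 -0.264  0.276]
1.10 [ 0.078 -0.446 -0.072] [ 0.525 -0.272  0.273]
1.05 [ 0.084 -0.477 -0.089] [ 0.527 -0.279  0.268]
1.00 [ 0.089 -0.507 -0.108] [ 0.528 -0.287  0.264]
0.95 [ 0.095 -0.537 -0.128] [ 0.529 -0.294  0.259]
0.90 [ 0.1   -0.565 -0.15 ] [ 0.531 -0.301  0.253]
```

```bash
python3 -m crank '[{"tx":0.003,"ty":-0.033,"tz":0,"rx":0,"ry":0,"rz":0,"fingers":0},{"tx":0.01,"ty":-0.069,"tz":0.004,"rx":0,"ry":0,"rz":0,"fingers":0},{"tx":0.016,"ty":-0.104,"tz":0.006,"rx":0,"ry":0,"rz":0,"fingers":0},{"tx":0.023,"ty":-0.139,"tz":0.006,"rx":0,"ry":0,"rz":0,"fingers":0},{"tx":0.029,"ty":-0.175,"tz":0.004,"rx":0,"ry":0,"rz":0,"fingers":0},{"tx":0.035,"ty":-0.21,"tz":0.001,"rx":0,"ry":0,"rz":0,"fingers":0},{"tx":0.042,"ty":-0.245,"tz":-0.004,"rx":0,"ry":0,"rz":0,"fingers":0},{"tx":0.048,"ty":-0.28,"tz":-0.011,"rx":0,"ry":0,"rz":0,"fingers":0},{"tx":0.048,"ty":-0.28,"tz":-0.011,"rx":0,"ry":0,"rz":0,"fingers":0}]' 15; python3 arc.py 1.3 .54 -.05
```

```text
time_s: 5.8
position: [0.5184, -0.2321, 0.2876]
eef_rot: [-3.136, 0.003, -2.962]
wrist_force: [5.3, 1.5, 1.1]
opening: 0.0117
1.30 [ 0.003 -0.026 -0.008] [ 0.519 -0.239  0.286]
1.25 [ 0.01  -0.06  -0.019] [ 0.521 -0.247  0.283]
1.20 [ 0.016 -0.093 -0.031] [ 0.522 -0.255  0.28 ]
1.15 [ 0.022 -0.126 -0.045] [ 0.524 -0.264  0.276]
1.10 [ 0.027 -0.158 -0.06 ] [ 0.525 -0.272  0.273]
1.05 [ 0.033 -0.189 -0.077] [ 0.527 -0.279  0.268]
1.00 [ 0.039 -0.22  -0.096] [ 0.528 -0.287  0.264]
0.95 [ 0.044 -0.249 -0.116] [ 0.529 -0.294  0.259]
0.90 [ 0.049 -0.277 -0.138] [ 0.531 -0.301  0.253]
0.85 [ 0.054 -0.304 -0.161] [ 0.532 -0.308  0.247]
0.80 [ 0.059 -0.33  -0.185] [ 0.533 -0.315  0.241]
0.75 [ 0.063 -0.355 -0.211] [ 0.534 -0.321  0.235]
0.70 [ 0.067 -0.379 -0.238] [ 0.535 -0.327  0.228]
0.65 [ 0.071 -0.401 -0.266] [ 0.536 -0.332  0.221]
0.60 [ 0.075 -0.421 -0.295] [ 0.537 -0.337  0.214]
0.55 [ 0.079 -0.441 -0.326] [ 0.538 -0.342  0.206]
```

```bash
python3 -m crank '[{"tx":0.006,"ty":-0.026,"tz":-0.008,"rx":0,"ry":0,"rz":0,"fingers":0},{"tx":0.014,"ty":-0.06,"tz":-0.019,"rx":0,"ry":0,"rz":0,"fingers":0},{"tx":0.02,"ty":-0.093,"tz":-0.031,"rx":0,"ry":0,"rz":0,"fingers":0},{"tx":0.026,"ty":-0.126,"tz":-0.045,"rx":0,"ry":0,"rz":0,"fingers":0},{"tx":0.031,"ty":-0.158,"tz":-0.06,"rx":0,"ry":0,"rz":0,"fingers":0},{"tx":0.037,"ty":-0.189,"tz":-0.077,"rx":0,"ry":0,"rz":0,"fingers":0},{"tx":0.043,"ty":-0.22,"tz":-0.096,"rx":0,"ry":0,"rz":0,"fingers":0},{"tx":0.048,"ty":-0.249,"tz":-0.116,"rx":0,"ry":0,"rz":0,"fingers":0},{"tx":0.048,"ty":-0.249,"tz":-0.116,"rx":0,"ry":0,"rz":0,"fingers":0}]' 15; python3 arc.py .9 .19 -.05
python3 - <<'E'
from cell import manip,vision
import cv2,numpy as np
a=vision.read_camera("side")[150:350,320:520]
cv2.imwrite("pics/mid.png",cv2.resize(a,None,fx=2.5,fy=2.5,interpolation=2))
E
```

```text
time_s: 6.55
position: [0.5306, -0.2961, 0.2572]
eef_rot: [-3.135, 0.002, -2.963]
wrist_force: [3.6, -0.2, -0.4]
opening: 0.0112
0.90 [ 0.    -0.021 -0.016] [ 0.531 -0.301  0.253]
0.85 [ 0.005 -0.048 -0.039] [ 0.532 -0.308  0.247]
0.80 [ 0.01  -0.074 -0.064] [ 0.533 -0.315  0.241]
0.75 [ 0.014 -0.099 -0.089] [ 0.534 -0.321  0.235]
0.70 [ 0.019 -0.123 -0.116] [ 0.535 -0.327  0.228]
0.65 [ 0.023 -0.145 -0.144] [ 0.536 -0.332  0.221]
0.60 [ 0.026 -0.166 -0.174] [ 0.537 -0.337  0.214]
0.55 [ 0.03  -0.185 -0.204] [ 0.538 -0.342  0.206]
0.50 [ 0.033 -0.203 -0.235] [ 0.539 -0.347  0.198]
0.45 [ 0.036 -0.219 -0.267] [ 0.54  -0.351  0.19 ]
0.40 [ 0.039 -0.233 -0.3  ] [ 0.54  -0.354  0.182]
0.35 [ 0.041 -0.246 -0.333] [ 0.541 -0.358  0.174]
0.30 [ 0.043 -0.258 -0.367] [ 0.541 -0.36   0.165]
0.25 [ 0.045 -0.267 -0.402] [ 0.542 -0.363  0.157]
0.20 [ 0.046 -0.275 -0.437] [ 0.542 -0.365  0.148]
```

View pics/mid.png

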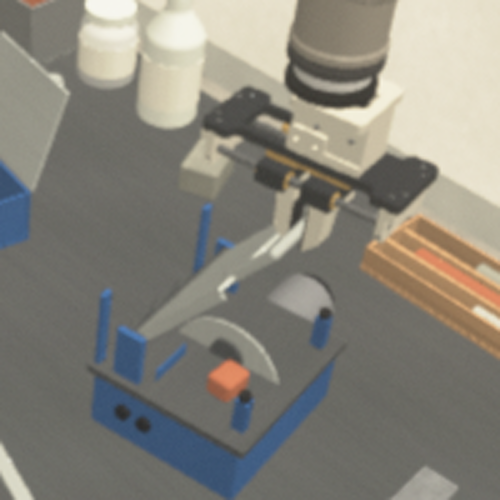

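The guard follows the gripper past upright, with the bar held between the fingers near (300,230). I'll continue down on the arc.

```bash
python3 -m crank '[{"tx":0.003,"ty":-0.021,"tz":-0.016,"rx":0,"ry":0,"rz":0,"fingers":0},{"tx":0.008,"ty":-0.048,"tz":-0.039,"rx":0,"ry":0,"rz":0,"fingers":0},{"tx":0.013,"ty":-0.074,"tz":-0.064,"rx":0,"ry":0,"rz":0,"fingers":0},{"tx":0.017,"ty":-0.099,"tz":-0.089,"rx":0,"ry":0,"rz":0,"fingers":0},{"tx":0.022,"ty":-0.123,"tz":-0.116,"rx":0,"ry":0,"rz":0,"fingers":0},{"tx":0.026,"ty":-0.145,"tz":-0.144,"rx":0,"ry":0,"rz":0,"fingers":0},{"tx":0.029,"ty":-0.166,"tz":-0.174,"rx":0,"ry":0,"rz":0,"fingers":0},{"tx":0.033,"ty":-0.185,"tz":-0.204,"rx":0,"ry":0,"rz":0,"fingers":0},{"tx":0.036,"ty":-0.203,"tz":-0.235,"rx":0,"ry":0,"rz":0,"fingers":0},{"tx":0.036,"ty":-0.203,"tz":-0.235,"rx":0,"ry":0,"rz":0,"fingers":0}]' 15; python3 arc.py .475 -.01 -.025
```

```text
time_s: 7.43
position: [0.5402, -0.3464, 0.1965]
eef_rot: [-3.137, 0.003, -2.963]
wrist_force: [6.7, 2.8, -2.3]
opening: 0.0113
0.47 [-0.004 -0.009 -0.008] [ 0.539 -0.349  0.194]
0.45 [-0.002 -0.017 -0.024] [ 0.54  -0.351  0.19 ]
0.42 [-0.001 -0.025 -0.041] [ 0.54  -0.353  0.186]
0.40 [ 0.    -0.032 -0.057] [ 0.54  -0.354  0.182]
0.37 [ 0.001 -0.039 -0.074] [ 0.541 -0.356  0.178]
0.35 [ 0.003 -0.045 -0.091] [ 0.541 -0.358  0.174]
0.32 [ 0.004 -0.051 -0.108] [ 0.541 -0.359  0.17 ]
0.30 [ 0.005 -0.056 -0.125] [ 0.541 -0.36   0.165]
0.27 [ 0.006 -0.061 -0.142] [ 0.542 -0.362  0.161]
0.25 [ 0.006 -0.066 -0.16 ] [ 0.542 -0.363  0.157]
0.22 [ 0.007 -0.07  -0.177] [ 0.542 -0.364  0.152]
0.20 [ 0.008 -0.074 -0.195] [ 0.542 -0.365  0.148]
0.17 [ 0.008 -0.077 -0.212] [ 0.542 -0.366  0.143]
0.15 [ 0.009 -0.08  -0.23 ] [ 0.542 -0.366  0.139]
0.12 [ 0.009 -0.082 -0.248] [ 0.543 -0.367  0.135]
0.10 [ 0.01  -0.084 -0.266] [ 0.543 -0.368  0.13 ]
0.07 [ 0.01  -0.086 -0.284] [ 0.543 -0.368  0.126]
0.05 [ 0.01  -0.087 -0.302] [ 0.543 -0.368  0.121]
0.02 [ 0.01  -0.088 -0.32 ] [ 0.543 -0.368  0.117]
-0.00 [ 0.01  -0.088 -0.338] [ 0.543 -0.368  0.112]
```

```bash
python3 -m crank '[{"tx":0.002,"ty":-0.009,"tz":-0.008,"rx":0,"ry":0,"rz":0,"fingers":0},{"tx":0.004,"ty":-0.017,"tz":-0.024,"rx":0,"ry":0,"rz":0,"fingers":0},{"tx":0.006,"ty":-0.025,"tz":-0.041,"rx":0,"ry":0,"rz":0,"fingers":0},{"tx":0.008,"ty":-0.032,"tz":-0.057,"rx":0,"ry":0,"rz":0,"fingers":0},{"tx":0.01,"ty":-0.039,"tz":-0.074,"rx":0,"ry":0,"rz":0,"fingers":0},{"tx":0.011,"ty":-0.045,"tz":-0.091,"rx":0,"ry":0,"rz":0,"fingers":0},{"tx":0.012,"ty":-0.051,"tz":-0.108,"rx":0,"ry":0,"rz":0,"fingers":0},{"tx":0.013,"ty":-0.056,"tz":-0.125,"rx":0,"ry":0,"rz":0,"fingers":0},{"tx":0.014,"ty":-0.061,"tz":-0.142,"rx":0,"ry":0,"rz":0,"fingers":0},{"tx":0.014,"ty":-0.066,"tz":-0.16,"rx":0,"ry":0,"rz":0,"fingers":0},{"tx":0.015,"ty":-0.07,"tz":-0.177,"rx":0,"ry":0,"rz":0,"fingers":0},{"tx":0.016,"ty":-0.074,"tz":-0.195,"rx":0,"ry":0,"rz":0,"fingers":0},{"tx":0.016,"ty":-0.077,"tz":-0.212,"rx":0,"ry":0,"rz":0,"fingers":0},{"tx":0.017,"ty":-0.08,"tz":-0.23,"rx":0,"ry":0,"rz":0,"fingers":0},{"tx":0.017,"ty":-0.082,"tz":-0.248,"rx":0,"ry":0,"rz":0,"fingers":0},{"tx":0.017,"ty":-0.082,"tz":-0.248,"rx":0,"ry":0,"rz":0,"fingers":0}]' 15; python3 arc.py .12 -.04 -.02
```

```text
time_s: 8.77
position: [0.5436, -0.364, 0.1317]
eef_rot: [3.138, 0.0, -2.962]
wrist_force: [2.0, 11.0, -2.6]
opening: 0.0114
0.12 [-0.004 -0.013  0.008] [ 0.543 -0.367  0.134]
0.10 [-0.004 -0.014 -0.007] [ 0.543 -0.368  0.13 ]
0.08 [-0.004 -0.015 -0.021] [ 0.543 -0.368  0.127]
0.06 [-0.003 -0.016 -0.035] [ 0.543 -0.368  0.123]
0.04 [-0.003 -0.017 -0.05 ] [ 0.543 -0.368  0.119]
0.02 [-0.003 -0.017 -0.064] [ 0.543 -0.368  0.116]
-0.00 [-0.003 -0.018 -0.078] [ 0.543 -0.368  0.112]
-0.02 [-0.003 -0.017 -0.093] [ 0.543 -0.368  0.109]
```

Radial pull is building (+11 N in y), so I'll keep y relaxed and go straight down slowly.

```bash
python3 -m crank '[{"tx":0,"ty":0,"tz":-0.006,"rx":0,"ry":0,"rz":0,"fingers":0},{"tx":0,"ty":0.002,"tz":-0.014,"rx":0,"ry":0,"rz":0,"fingers":0},{"tx":0,"ty":0.002,"tz":-0.022,"rx":0,"ry":0,"rz":0,"fingers":0},{"tx":0,"ty":0.002,"tz":-0.03,"rx":0,"ry":0,"rz":0,"fingers":0},{"tx":0,"ty":0.002,"tz":-0.038,"rx":0,"ry":0,"rz":0,"fingers":0},{"tx":0,"ty":0.002,"tz":-0.046,"rx":0,"ry":0,"rz":0,"fingers":0},{"tx":0,"ty":0.002,"tz":-0.054,"rx":0,"ry":0,"rz":0,"fingers":0},{"tx":0,"ty":0.002,"tz":-0.054,"rx":0,"ry":0,"rz":0,"fingers":0}]' 15
```

```text
time_s: 9.43
position: [0.5437, -0.3643, 0.1192]
eef_rot: [3.14, 0.001, -2.962]
wrist_force: [1.2, -0.8, 3.9]
opening: 0.0115
```

```bash
python3 -m crank '[{"tx":0,"ty":0,"tz":-0.004,"rx":0,"ry":0,"rz":0,"fingers":0},{"tx":0,"ty":0,"tz":-0.009,"rx":0,"ry":0,"rz":0,"fingers":0},{"tx":0,"ty":0,"tz":-0.014,"rx":0,"ry":0,"rz":0,"fingers":0},{"tx":0,"ty":0,"tz":-0.018,"rx":0,"ry":0,"rz":0,"fingers":0},{"tx":0,"ty":0,"tz":-0.018,"rx":0,"ry":0,"rz":0,"fingers":0}]' 15
python3 - <<'E'
from cell import manip,vision
import cv2,numpy as np
a=vision.read_camera("side")[180:380,350:550]
cv2.imwrite("pics/low.png",cv2.resize(a,None,fx=3,fy=3,interpolation=2))
E
```

```text
time_s: 9.85
position: [0.5439, -0.3643, 0.1182]
eef_rot: [-3.141, 0.003, -2.962]
wrist_force: [-3.2, 3.5, 17.7]
opening: 0.0113
```

View pics/low.png

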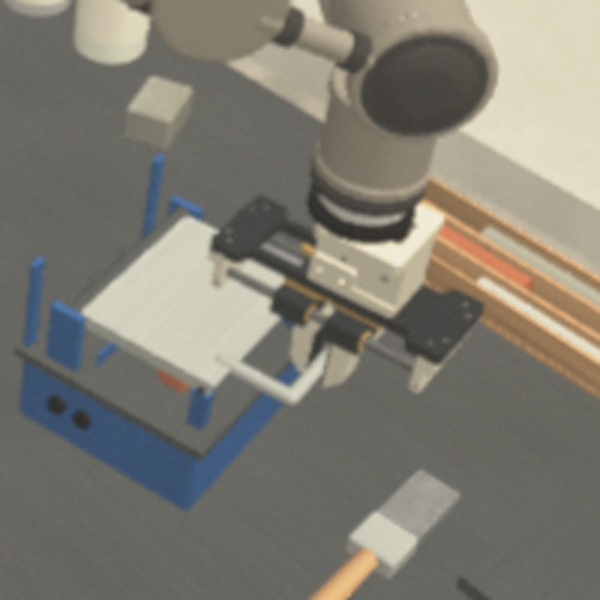

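The guard is down: z stalls at 0.118 with 17.7 N upward, and the flap corner sits on the post at (200,390). I'll ease the push off and open partly, because the inner finger sits in the 44 mm gap.

```bash
python3 -m crank '[{"tx":0,"ty":0,"tz":0,"rx":0,"ry":0,"rz":0,"fingers":0},{"tx":0,"ty":0,"tz":0,"rx":0,"ry":0,"rz":0,"fingers":0.1},{"tx":0,"ty":0,"tz":0,"rx":0,"ry":0,"rz":0,"fingers":0.17},{"tx":0,"ty":0,"tz":0,"rx":0,"ry":0,"rz":0,"fingers":0.25},{"tx":0,"ty":0,"tz":0,"rx":0,"ry":0,"rz":0,"fingers":0.35},{"tx":0,"ty":0,"tz":0,"rx":0,"ry":0,"rz":0,"fingers":0.4},{"tx":0,"ty":0,"tz":0,"rx":0,"ry":0,"rz":0,"fingers":0.4},{"tx":0,"ty":0,"tz":0,"rx":0,"ry":0,"rz":0,"fingers":0.4}]' 15
```

```text
time_s: 10.57
position: [0.5438, -0.3643, 0.118]
eef_rot: [-3.141, 0.002, -2.962]
wrist_force: [-0.9, -0.1, 0.3]
opening: 0.0359
```

```bash
python3 -m crank '[{"tx":0,"ty":0,"tz":0.03,"rx":0,"ry":0,"rz":0,"fingers":0.4},{"tx":0,"ty":0,"tz":0.07,"rx":0,"ry":0,"rz":0,"fingers":0.4},{"tx":0,"ty":0,"tz":0.12,"rx":0,"ry":0,"rz":0,"fingers":0.4},{"tx":0,"ty":0,"tz":0.2,"rx":0,"ry":0,"rz":0,"fingers":0.4},{"tx":0,"ty":0,"tz":0.3,"rx":0,"ry":0,"rz":0,"fingers":0.4},{"tx":0,"ty":0,"tz":0.42,"rx":0,"ry":0,"rz":0,"fingers":0.4},{"tx":0,"ty":0,"tz":0.55,"rx":0,"ry":0,"rz":0,"fingers":0.4},{"tx":0,"ty":0,"tz":0.68,"rx":0,"ry":0,"rz":0,"fingers":0.4},{"tx":0,"ty":0,"tz":0.8,"rx":0,"ry":0,"rz":0,"fingers":0.4},{"tx":0,"ty":0,"tz":0.8,"rx":0,"ry":0,"rz":0,"fingers":0.4}]'
python3 - <<'E'
from cell import manip,vision
import cv2,numpy as np
a=vision.read_camera("side");b=vision.read_camera("top")
cv2.imwrite("pics/fs.png",a);cv2.imwrite("pics/ft.png",b)
E
```

```text
time_s: 11.4
position: [0.5452, -0.3654, 0.3271]
eef_rot: [-3.13, 0.011, -2.962]
wrist_force: [1.0, 0.0, 0.8]
opening: 0.0366
```

View pics/fs.png

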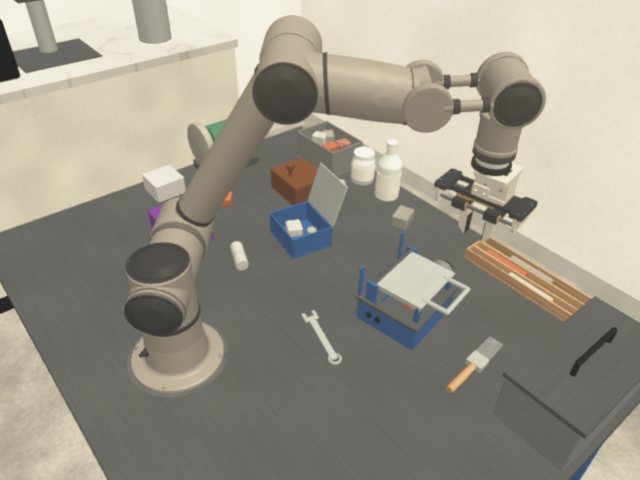

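View pics/ft.png

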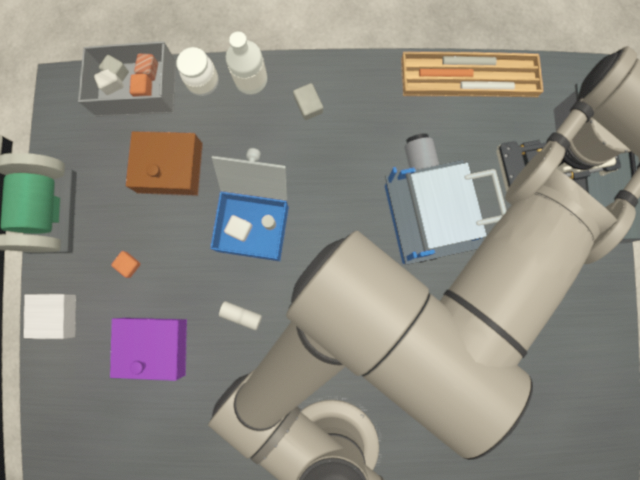

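The guard lies flat (side (415,280), top (450,207)) and the lid is still open. I'll check the bar height with an enlarged crop.

Run:
```python
import cv2,numpy as np
a=cv2.imread("pics/fs.png")[230:350,345:475];b=cv2.imread("pics/ft.png")[145:265,385:515]
cv2.imwrite("pics/cropf.png",cv2.resize(np.hstack([a,b]),None,fx=3,fy=3,interpolation=2))
```

```text
(no output)
```

View pics/cropf.png

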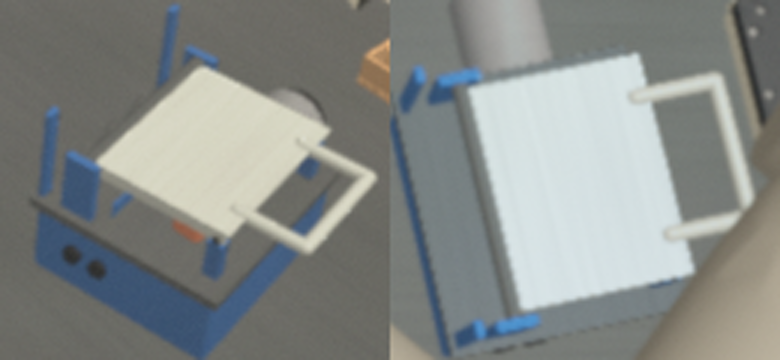

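Run:
```python
from h import *
np.set_printoptions(precision=4,suppress=True)
for n,s,t in(("bar+",(469,289.3),(494,171.7)),("bar-",(448.3,312.7),(504.3,216.7)),("free+",(454.3,272.7),(467.7,163.3)),("free-",(420,309.3),(485.7,235.7)),("hin+",(411.7,252.3),(411.7,174.3)),("hin-",(377.7,284.3),(429,248.3))):print(n,tri(s,t))
```

```text
bar+ [ 0.594  -0.3582  0.1313]
bar- [ 0.4978 -0.3758  0.1282]
free+ [ 0.6109 -0.3003  0.1342]
free- [ 0.4558 -0.3307  0.1305]
hin+ [ 0.5886 -0.1799  0.1313]
hin- [ 0.4337 -0.211   0.1319]
```

The bar is at z≈0.130 and all flap corners are level at 0.130–0.134, so the guard is fully closed. The gripper is about 0.2 m clear. I'll hand in.

Run:
```python
from cell import workorder
print(workorder.close_job())
```

```text
the job is handed in; nothing more can be done
None
```

I closed the saw guard onto its stop posts and handed the job in at about 11.5 s of the 38 s allowed. I gripped the bar handle from above at 15 N, swung it over the top and lowered it slowly. I let go once it sat on the posts and raised the gripper about 0.2 m clear.

**Closed:** after release, the two camera views put the bar at z ≈ 0.128–0.131 m (0.130 expected). The flap corners came out level at 0.130–0.134 m.

**Sample box and look-alikes:** the box lid still stands open, and I did not touch the brown or purple boxes.

**Forces:** the highest wrist force I read was about 18 N, when the guard met the posts. During the swing it peaked at about 11 N of sideways pull, which I relaxed. These are readings at the end of each move, so short peaks in between could be higher.

**One disagreement:** at the stop, the tool stood about 7 mm higher than the closed pose predicts, so the bar had probably slipped a little along the finger pads. The camera check after release showed the guard itself fully down.

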